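# Release the feeder panel's fuse carrier through its service slot

## Task

Take the square-handled push rod out of the tool stand and push its tip down through the narrow slot in the top of the control panel to press the hidden latch tab right home, so that the grey fuse carrier rises fully; the tab sits somewhere along the slot and has to be felt for, and neither it nor the panel may take more than 30 N from the rod. Then hang the rod back upright in the stand hole it came from and let go, leaving the carrier up, the ribbed knob at its middle setting and everything else where it is.

Things in the scene. Friction and masses are not known exactly. Their poses are not given: they have to be found in the camera images.
- rod_grip (a point): Push rod: a round steel rod 8 mm in diameter and 90 mm long with a hemispherical tip, under a black square plastic handle 22 x 22 mm and 56 mm tall; 90 g. It hangs upright in one of the stand's two holes, the handle's flat underside resting on the stand's top. This point is the centre of the handle, 118 mm above the rod's tip; z points up the rod, x and y are square to the handle's flat sides.
- rod_tip (a point): The lower end of the push rod's tip, on its axis; axes as rod_grip.
- stand: Aluminium tool stand, 80 x 150 mm on the shelf and 115 mm tall; origin at the centre of its underside, y along its length. Top plate 60 x 150 x 12 mm, open below, with two round holes of 13 mm diameter 37.5 mm either side of its centre along y; one holds the push rod, the other a probe with a shorter round wooden handle. Fixed; it stands left or right of the panel.
- panel: Control panel: a fixed, hollow, pale blue steel box 200 mm (x) by 260 mm (y) and 110 mm tall, top plate 4 mm thick; origin at the centre of its underside. It stands left or right of the stand.
- slot (a point): Centre of the slot's mouth, level with the panel's top face, 50 mm toward -x and 55 mm toward +y of the panel's middle. The slot is a plain cut through the top plate, 80 mm long along this frame's y and 12 mm wide along x; z is up. Below it, apart from the tab, it is empty down to a solid crossbar 60 mm under the mouth.
- latch_tab (a joint): Travel (m) of the hidden black tab under the slot: 0 unpressed, 0.010 home, at a solid stop. Straight block 12 mm long along the slot's y, wider than the slot; its middle is anywhere within 20 mm either way of the slot's centre, its flat top 20 to 32 mm below the mouth, sides 32 mm deep. It yields downward at about 9 N all the way, stays where left and gives no way sideways.
- fuse_carrier (a joint): How far the grey fuse carrier (42 x 66 mm, in a black frame on the panel's top, 85 mm from the slot toward +x) has risen, in m: 0 = latched, level with the panel, 0.015 = fully up. It rises 1.5 mm for each mm that the hidden tab is pressed, and stays up.
- mode_knob (a joint): Angle (rad) of the large black ribbed knob on the panel's top (68 mm across, 34 mm tall, 120 mm from the slot's centre toward -y and 50 mm toward +x); 0 is its middle setting, where it starts and must stay.
- probe: Spare probe hanging in the stand's other hole: round wooden handle 28 mm across and 34 mm tall, thin shaft; origin at the shaft's tip. Leave it.
- relay_can: Copper relay can, 34 mm across, 50 mm tall, upright in front of the panel; origin at its underside. Leave it.
- box_lid: Grey junction box lid, 60 x 85 x 14 mm, flat in front of the panel; origin at its underside. Leave it.
- plunger: Brass solenoid plunger, 26 mm across the foot, 54 mm tall, upright in front of the stand; origin at its underside. Leave it.
- rubber_foot: Black rubber foot, 36 mm across, 18 mm tall, lying on the panel's top behind the knob; origin at its underside. Leave it.
- screw_tray: Grey screw tray, 70 x 120 x 28 mm, behind the stand; origin at its underside. Leave it.
There are look-alikes about, which are no part of the job. Of the things that look like the part that bears rod_grip, the largest one is meant.

How it is judged (in metres and radians):
On the way:
1. The rod's tip is down through the slot and the fuse carrier is fully up (13.5 of 15 mm) (value of joint fuse_carrier above 0.0135 m and z of rod_tip in the frame of slot below -0.025 m and x of rod_tip in the frame of slot between -0.01 and 0.01 m and y of rod_tip in the frame of slot between -0.042 and 0.042 m), for 0.2 s.
At the end, for the whole second after the job is handed in: The fuse carrier stays up by at least 13.5 of its 15 mm; the rod hangs at rest, released and upright (within 4.5 degrees) in the hole it came from, its handle's centre within 8 mm of where it was at the start; the knob is within 0.15 rad of its middle setting (value of joint fuse_carrier above 0.0135 m and distance of rod_grip from where it was at the start of the episode below 0.008 m and angle between rod_grip's own z axis and vertical below 0.08 rad and value of joint mode_knob between -0.15 and 0.15 rad and linear speed of push_rod below 0.02 m/s); the robot touches nothing.
It fails at once if The rod presses on the latch tab or the panel with more than 30 N (contact force between push_rod and latch_tab above 30 N or contact force between push_rod and panel above 30 N).
It fails at once if The ribbed knob is turned by more than 0.15 rad from its middle setting (value of joint mode_knob above 0.15 rad or value of joint mode_knob below -0.15 rad).
It fails at once if The probe, relay can, lid, plunger, rubber foot or screw tray is moved by more than 20 mm (distance of any of probe, relay_can, box_lid, plunger, rubber_foot, screw_tray from where it was at the start of the episode above 0.02 m).
It also fails if it takes over 61 s, if anything falls off the work surface, if the arm or the gripper's body presses on something with over 40 N, if the wrist force passes 120 N, or if a joint passes its speed limit or range.

## Robot

A 6-joint arm with a two-finger parallel gripper is mounted at the origin on the work surface. World frame = base frame: x ahead of the robot, y to its left, z up, the work surface at z = 0. Lengths are in m, angles in degrees, forces in N, time in s.
With the tool pointing down it reaches from about 0.25 to 0.725 m from the base axis. Payload 9.7 kg.
Tool frame: the origin (TCP) lies on the centre line of the jaws, within the pads' length; the fingertips stand 22 mm ahead of it and the grasp point (between the pads) lies 3 mm ahead of it; z points along the fingers, y is the direction in which the jaws open and shut (so a half turn about z gives the same grasp; the last joint's range is limited). The gripper opens to 85 mm and grips with 20 to 120 N. Pads are 22 mm wide; open, the fingers measure 114 mm over their backs; the gripper's body (76 mm by 85 mm) begins 54 mm behind the grasp point. The pads swing forward as they close: fully open they stand 13 mm farther back than shut.
Start: joints at [69.442, 4.979, 10.078, 95.1, 0, 90], TCP at [0.193, 0.515, 0.253] pointing down, gripper open.
Joint ranges: [-179.16, 179.16], [-48.56, 103.87], [-65.8, 70.77], [-126.05, 130.52], [-82.76, 87.17], [-180, 180]. Speed limits (degrees/s): [127.2, 127.2, 147.25, 180, 180, 180].

## Interface

Orientations are given as [roll, pitch, yaw] about the fixed x, y, z axes, in that order (R = Rz(yaw) Ry(pitch) Rx(roll)).
In Python, from cell import r gives the robot as it stands. The module is installed in compiled form; this text tells all that it offers. Calls block until the motion is done:
- r.reach(position, orientation): joint-space move of the TCP to a pose.
- r.line_to(position, v=0.15, orientation=None): straight line of the TCP; orientation=None keeps the orientation; v is the mean speed in m/s.
- r.move_joints(angles): joint-space move.
- r.set_gripper(opening, effort=None): opening from 0.0 (shut) to 1.0 (fully open); effort is the grip in N (None keeps the last); returns when the fingers have stopped.
- r.dwell(seconds).
- r.inverse_kinematics(position, orientation): joint angles nearest the present ones, or None.
- r.grab_frame(name): name is "scene" or "top" or "wrist"; returns a dict with "color" (480x640x3 uint8, red, green, blue), "vertical_fov" (degrees; the focal length in pixels is half the picture's height over the tangent of half this angle, whatever the lens; pixels are square), "cx", "cy" (the principal point, pixels), "rvec" (rotation vector, rad) and "tvec" (3), from world to camera coordinates, as OpenCV has them. Camera axes: x right, y down, z forward; pixel columns grow to the right and rows downward; lengths in m; the calibration is good to about 2 mm. A picture is of the moment at which its call begins. There is no depth.
A pose or a line that the arm cannot do raises r.MotionError and nothing moves.
- r.hand_in(): hands the job in, once; it reports no verdict.
Trained networks look in a picture, given as the dict that the camera call returned (one of the last four; its "shot" number tells which), for a name from the list of things; names that differ only in an ending like _2 or _b are one class to them, and where a whole thing is asked for, a point or a joint stands for the part that bears it (a point fixed in the world has none). Each returns a list of dicts, best first, with "confidence" (0 to 1); they miss things now and then, are a little off and sometimes report something else, mostly with a low value. They report only what shows in the picture. A call takes as long as a camera call. They do not tell look-alikes from the thing itself.
- r.trace(picture, query): "mask" (480x640 bool, what is visible of it) and "bbox" ([left, top, right, bottom] in pixels, round what is visible of it).
- r.place_of(picture, query): "uv" ([column, row] in pixels: a listed point, or the origin of a listed thing).
Readings, each from a call of its own:
- r.current_time(): time.
- r.current_qpos(): joint angles.
- r.current_qd(): joint speeds.
- r.current_tau(): joint torques, N m.
- r.current_ee_pos(): TCP position.
- r.current_ee_rot(): TCP orientation.
- r.current_contact_force(): force on the tool from outside, world axes, zero at the start.
- r.current_wrist_torque(): the same for the moment, N m.
- r.current_finger_gap(): opening from 0.0 (shut) to 1.0 (fully open).
Only numpy, scipy, OpenCV 4.12 (cv2) and the standard library are available. Lean on these libraries where they do the work, as an engineer would, in place of code of your own. Each camera call takes 0.05 s, during which the arm holds its last target.

## Working session

There is one attempt and no reset: what is moved stays moved. The work goes in short steps, each a Python script; the robot and the scene stay as the last script left them, time stands still between calls to the robot, and variables do not carry over. Pictures are saved under pics/ and viewed, and the job is handed in when it is done.

```bash
mkdir -p pics
cat > h.py <<'E'
import numpy as np, cv2
from cell import r
def K(f):
    fl=240/np.tan(np.radians(f["vertical_fov"])/2)
    return np.array([[fl,0,f["cx"]],[0,fl,f["cy"]],[0,0,1.]])
def proj(f,P):
    p,_=cv2.projectPoints(np.array(P,float).reshape(-1,1,3),np.array(f["rvec"],float),np.array(f["tvec"],float),K(f),None)
    return p.reshape(-1,2)
def ray(f,uv):
    R=cv2.Rodrigues(np.array(f["rvec"],float))[0]; t=np.array(f["tvec"],float).ravel()
    d=R.T@np.linalg.inv(K(f))@np.array([uv[0],uv[1],1.]); c=-R.T@t
    return c,d/np.linalg.norm(d)
def atz(f,uv,z):
    c,d=ray(f,uv); return c+d*(z-c[2])/d[2]
def tri(fs,uvs):
    A=np.zeros((3,3));b=np.zeros(3)
    for f,u in zip(fs,uvs):
        c,d=ray(f,u);M=np.eye(3)-np.outer(d,d);A+=M;b+=M@c
    p=np.linalg.solve(A,b)
    return p,[float(np.linalg.norm(proj(f,p)[0]-u)) for f,u in zip(fs,uvs)]
def save(f,n,crop=None,s=1):
    im=f["color"][:,:,::-1]
    if crop: im=im[crop[1]:crop[3],crop[0]:crop[2]]
    if s!=1: im=cv2.resize(im,None,fx=s,fy=s,interpolation=cv2.INTER_CUBIC)
    cv2.imwrite("pics/"+n,im)
E
python3 - <<'E'
from h import *
import pickle
fs={}
for n in ["scene","top","wrist"]:
    f=r.grab_frame(n); fs[n]=f; save(f,n+"0.png")
    print(n,f["vertical_fov"],f["cx"],f["cy"],np.round(ray(f,(f["cx"],f["cy"])),3).tolist(),f.get("shot"))
    for q in ["rod_grip","slot","panel","stand","probe","mode_knob"]:
        print(" ",q,[(np.round(d["uv"],1).tolist(),round(d["confidence"],2)) for d in r.place_of(f,q)][:4], [(np.round(d["bbox"]).tolist(),round(d["confidence"],2)) for d in r.trace(f,q)][:4] if q=="rod_grip" else "")
pickle.dump(fs,open("f0.pkl","wb")); print(r.current_time(),r.current_finger_gap())
E
```

```text
scene 51.622604455216 313.92704815335 246.44715559462125 [[0.802, 0.426, 0.892], [-0.308, -0.469, -0.828]] 1
  rod_grip [([246.6, 182.4], 0.8), ([286.0, 233.5], 0.73)] [([276.0, 225.0, 288.0, 249.0], 0.69), ([249.0, 241.0, 262.0, 263.0], 0.63), ([237.0, 170.0, 251.0, 193.0], 0.62)]
  slot [([385.4, 328.3], 0.95)] 
  panel [([341.5, 355.3], 0.86)] 
  stand [([246.3, 211.8], 0.88)] 
  probe [] Traceback (most recent call last):
  File "<stdin>", line 8, in <module>
ValueError: it knows: box_lid, panel, plunger, probe, relay_can, rod_grip, rod_tip, rubber_foot, screw_tray, slot, stand
```

Run:
```python
from h import *
import pickle
fs={}
for n in ["scene","top","wrist"]:
    f=r.grab_frame(n); fs[n]=f; save(f,n+"0.png")
    print(n,f["vertical_fov"],np.round(ray(f,(f["cx"],f["cy"])),3).tolist())
    for q in ["rod_grip","slot","panel","stand","probe","plunger"]:
        print(" ",q,[(np.round(d["uv"],1).tolist(),round(d["confidence"],2)) for d in r.place_of(f,q)][:4], [(np.round(d["bbox"]).tolist(),round(d["confidence"],2)) for d in r.trace(f,q)][:4] if q=="rod_grip" else "")
pickle.dump(fs,open("f0.pkl","wb")); print(r.current_time(),r.current_finger_gap())
```

```text
scene 51.622604455216 [[0.802, 0.426, 0.892], [-0.308, -0.469, -0.828]]
  rod_grip [([243.8, 181.3], 0.88), ([281.9, 235.9], 0.77), ([252.4, 247.2], 0.73)] [([236.0, 167.0, 255.0, 194.0], 0.73), ([252.0, 241.0, 261.0, 270.0], 0.69), ([278.0, 226.0, 289.0, 252.0], 0.65)]
  slot [([387.1, 329.3], 0.58)] 
  panel [([342.4, 351.4], 0.62)] 
  stand [([246.1, 211.1], 0.79)] 
  probe [([246.3, 212.2], 0.67)] 
  plunger [([276.8, 190.6], 0.52), ([384.3, 329.5], 0.31)] 
top 57.381406798510774 [[0.461, -0.02, 0.857], [0.102, -0.012, -0.995]]
  rod_grip [([420.4, 237.5], 0.87), ([350.5, 207.8], 0.69), ([351.3, 244.7], 0.54), ([428.6, 196.1], 0.24)] [([412.0, 224.0, 436.0, 243.0], 0.73)]
  slot [([183.3, 252.3], 0.8), ([199.8, 312.0], 0.3), ([265.3, 302.6], 0.16)] 
  panel [([223.0, 228.0], 0.66)] 
  stand [([422.6, 242.0], 0.6)] 
  probe [([452.9, 246.8], 0.64)] 
  plunger [([436.1, 294.4], 0.66)] 
wrist 69.24799383472279 [[0.126, 0.54, 0.375], [0.266, -0.1, -0.959]]
  rod_grip [] []
  slot [] 
  panel [] 
  stand [] 
  probe [] 
  plunger [] 
1.55 1.0007301207929278
```

View pics/scene0.png

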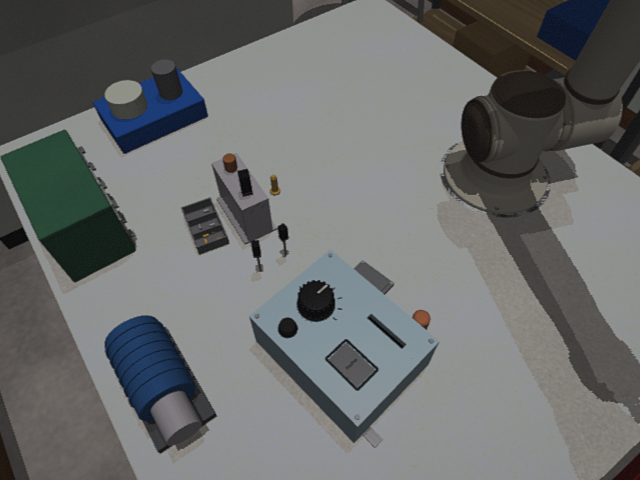

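View pics/top0.png

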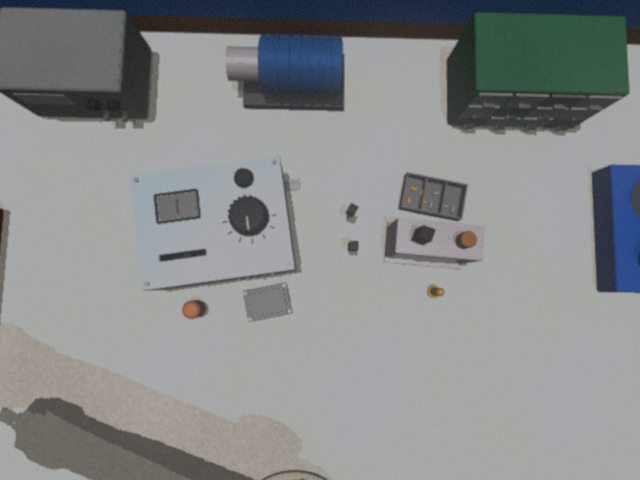

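View pics/wrist0.png

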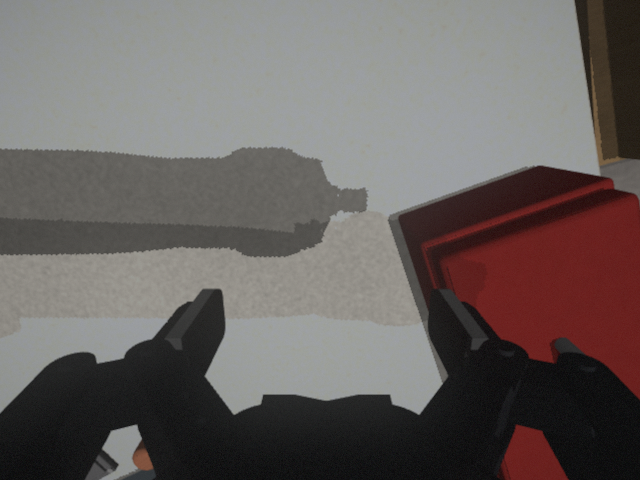

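The scene and top views both show the panel on the left (top ~(215,225)) and the stand on the right (top ~(435,240)). Three things could be taken for the rod handle:
- The black square handle in the stand hole, at scene (245,182) and top (422,235).
- Two small black-handled look-alikes on the shelf, at scene (256,250)/top (351,210) and scene (283,233)/top (353,246).

The stand one is the largest and hangs in the hole, so I choose it. The probe is the round one, at scene (230,162) and top (467,240).

Run:
```python
from h import *
import pickle
fs=pickle.load(open("f0.pkl","rb"))
save(fs["top"],"topA.png",(370,170,500,310),5) if 0 else None
save(fs["top"],"topA.png",(370,180,500,275),6)
save(fs["scene"],"scA.png",(190,140,310,240),6)
s,t=fs["scene"],fs["top"]
print("grip",tri([s,t],[np.array([243.8,181.3]),np.array([421,236.5])]))
print("slot",tri([s,t],[np.array([387,329.]),np.array([183.3,254])]))
print("slot z.11",atz(s,(387,329),.11),atz(t,(183.3,254),.11))
```

```text
grip (array([ 0.54758024, -0.20148638,  0.14982336]), [1.539309992495454, 1.8767327843923065])
slot (array([0.50977449, 0.19573684, 0.11636578]), [1.278021966292407, 1.299775897172296])
slot z.11 [0.50557565 0.19506751 0.11      ] [0.51187656 0.19621758 0.11      ]
```

View pics/topA.png

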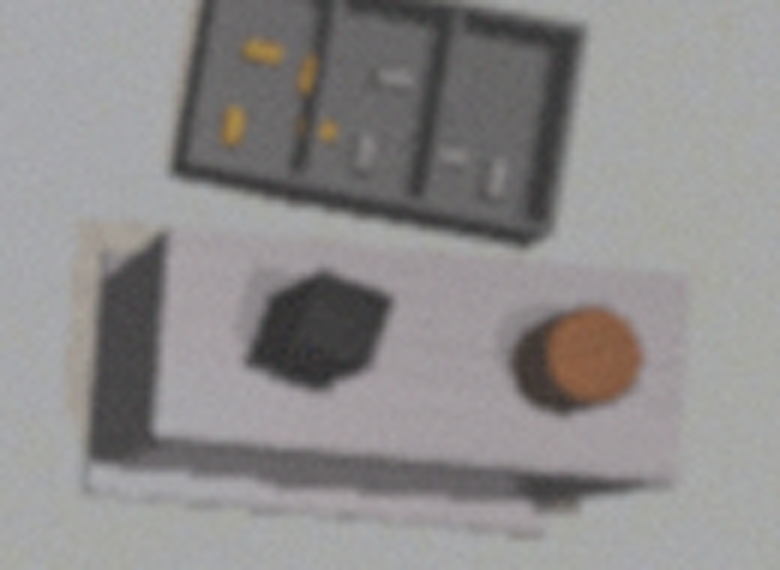

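View pics/scA.png

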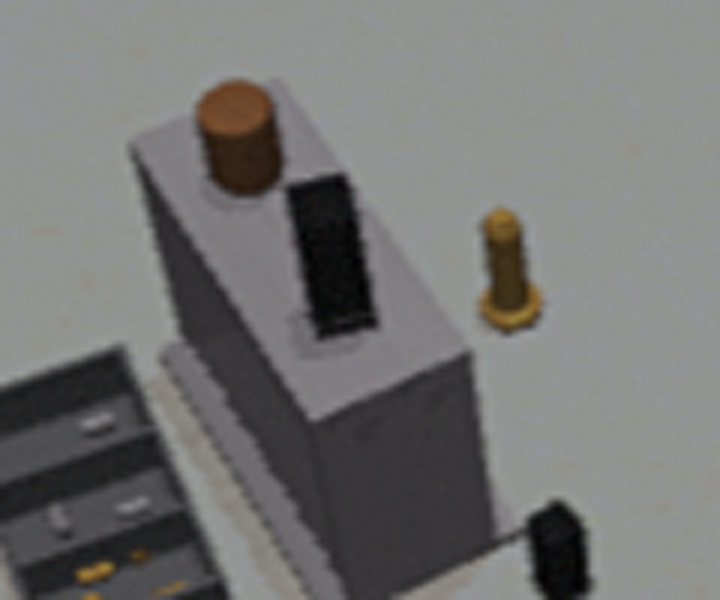

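Run:
```python
from h import *
import pickle
print(r.current_ee_rot(), r.current_contact_force())
y0=r.current_ee_rot()[2]
# candidates of yaw at slot
for P in [(0.51,0.195,0.27),(0.55,-0.2,0.31)]:
  for yaw in range(-180,180,30):
    q=r.inverse_kinematics(P,[180,0,yaw]); print(P,yaw,None if q is None else np.round(q,0).tolist())
```

```text
[ 1.79996849e+02 -4.49496780e-04  1.59442638e+02] [ 0.9560091  -0.08518057  0.55922905]
(0.51, 0.195, 0.27) -180 [21.0, 5.0, 12.0, 97.0, 0.0, 21.0]
(0.51, 0.195, 0.27) -150 [21.0, 5.0, 12.0, 97.0, 0.0, -9.0]
(0.51, 0.195, 0.27) -120 [21.0, 5.0, 12.0, 97.0, 0.0, -39.0]
(0.51, 0.195, 0.27) -90 [21.0, 5.0, 12.0, 97.0, 0.0, -69.0]
(0.51, 0.195, 0.27) -60 [21.0, 5.0, 12.0, 97.0, 0.0, -99.0]
(0.51, 0.195, 0.27) -30 [21.0, 5.0, 12.0, 97.0, 0.0, -129.0]
(0.51, 0.195, 0.27) 0 [21.0, 5.0, 12.0, 97.0, 0.0, -159.0]
(0.51, 0.195, 0.27) 30 [21.0, 5.0, 12.0, 97.0, 0.0, 171.0]
(0.51, 0.195, 0.27) 60 [21.0, 5.0, 12.0, 97.0, 0.0, 141.0]
(0.51, 0.195, 0.27) 90 [21.0, 5.0, 12.0, 97.0, 0.0, 111.0]
(0.51, 0.195, 0.27) 120 [21.0, 5.0, 12.0, 97.0, 0.0, 81.0]
(0.51, 0.195, 0.27) 150 [21.0, 5.0, 12.0, 97.0, 0.0, 51.0]
(0.55, -0.2, 0.31) -180 [-20.0, 12.0, 24.0, 102.0, 0.0, -20.0]
(0.55, -0.2, 0.31) -150 [-20.0, 12.0, 24.0, 102.0, 0.0, -50.0]
(0.55, -0.2, 0.31) -120 [-20.0, 12.0, 24.0, 102.0, 0.0, -80.0]
(0.55, -0.2, 0.31) -90 [-20.0, 12.0, 24.0, 102.0, 0.0, -110.0]
(0.55, -0.2, 0.31) -60 [-20.0, 12.0, 24.0, 102.0, 0.0, -140.0]
(0.55, -0.2, 0.31) -30 [-20.0, 12.0, 24.0, 102.0, 0.0, -170.0]
(0.55, -0.2, 0.31) 0 [-20.0, 12.0, 24.0, 102.0, 0.0, 160.0]
(0.55, -0.2, 0.31) 30 [-20.0, 12.0, 24.0, 102.0, 0.0, 130.0]
(0.55, -0.2, 0.31) 60 [-20.0, 12.0, 24.0, 102.0, 0.0, 100.0]
(0.55, -0.2, 0.31) 90 [-20.0, 12.0, 24.0, 102.0, 0.0, 70.0]
(0.55, -0.2, 0.31) 120 [-20.0, 12.0, 24.0, 102.0, 0.0, 40.0]
(0.55, -0.2, 0.31) 150 [-20.0, 12.0, 24.0, 102.0, 0.0, 10.0]
```

Run:
```python
from h import *
import pickle
r.reach([0.52,0.19,0.31],[180,0,180])
a=r.grab_frame("wrist"); save(a,"w1.png")
print([(d["uv"],d["confidence"]) for d in r.place_of(a,"slot")])
r.reach([0.55,-0.2,0.31],[180,0,180])
b=r.grab_frame("wrist"); save(b,"w2.png")
print([(d["uv"],d["confidence"]) for d in r.place_of(b,"rod_grip")],[(d["uv"],d["confidence"]) for d in r.place_of(b,"stand")])
pickle.dump((a,b),open("f1.pkl","wb"));print(r.current_time())
```

```text
[([334.1, 195.4], 0.9)]
[([321.7, 214.2], 0.83), ([425.7, 243.9], 0.63), ([431.5, 184.2], 0.57)] [([290.9, 184.3], 0.58)]
4.95
```

View pics/w1.png

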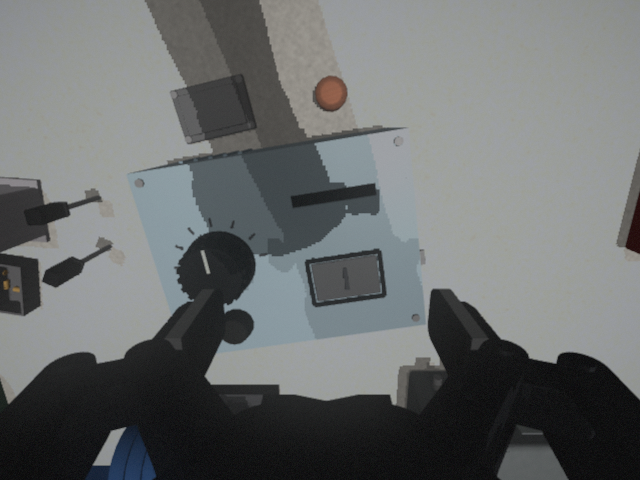

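View pics/w2.png

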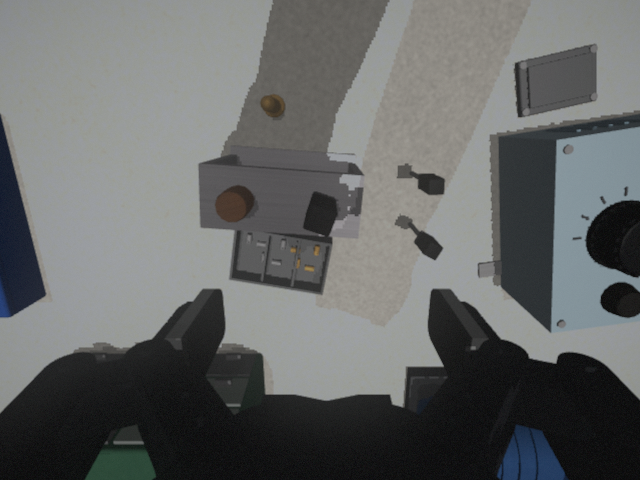

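Run:
```python
from h import *
import pickle
a,b=pickle.load(open("f1.pkl","rb"))
save(a,"w1a.png",(280,170,390,220),7)
save(b,"w2a.png",(190,140,370,250),4.4) if 0 else save(b,"w2a.png",(190,140,370,250),4)
# contours for slot: dark in region
g=cv2.cvtColor(a["color"],cv2.COLOR_RGB2GRAY)
m=np.zeros_like(g); m[175:215,280:385]=(g[175:215,280:385]<45)*255
n,l,st,c=cv2.connectedComponentsWithStats(m); i=1+np.argmax(st[1:,4]); 
cnt=cv2.findContours((l==i).astype(np.uint8),0,1)[0][0]; print(st[i],c[i]); print(cv2.minAreaRect(cnt)); print(cv2.boxPoints(cv2.minAreaRect(cnt)))
bx=cv2.boxPoints(cv2.minAreaRect(cnt))
for p in bx: print(atz(a,p,.11))
print("cen",atz(a,c[i],.11), atz(a,c[i],.106))
t=r.trace(b,"rod_grip") if 0 else None
```

```text
[291 184  84  23 882] [330.79024943 195.51587302]
((332.67840576171875, 195.12974548339844), (11.281292915344238, 83.23204040527344), 81.02737426757812)
[[290.69193 196.04866]
 [372.90543 183.06758]
 [374.6649  194.21083]
 [292.4514  207.19191]]
[0.5106734  0.15750775 0.11      ]
[0.49833289 0.23412608 0.11      ]
[0.50879562 0.23619296 0.11      ]
[0.5213635  0.15888287 0.11      ]
cen [0.5101035  0.19511059 0.11      ] [0.51087009 0.19516857 0.106     ]
```

View pics/w1a.png

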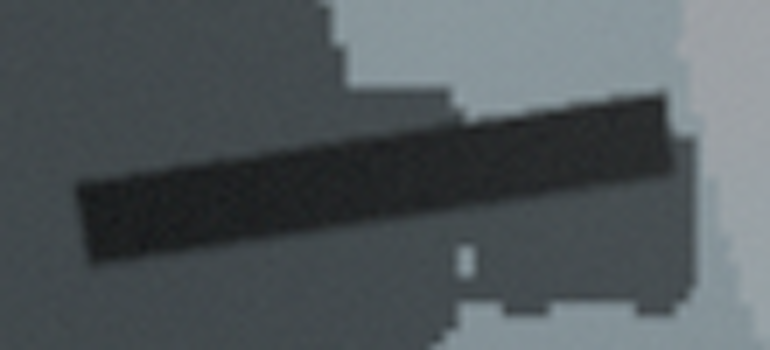

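View pics/w2a.png

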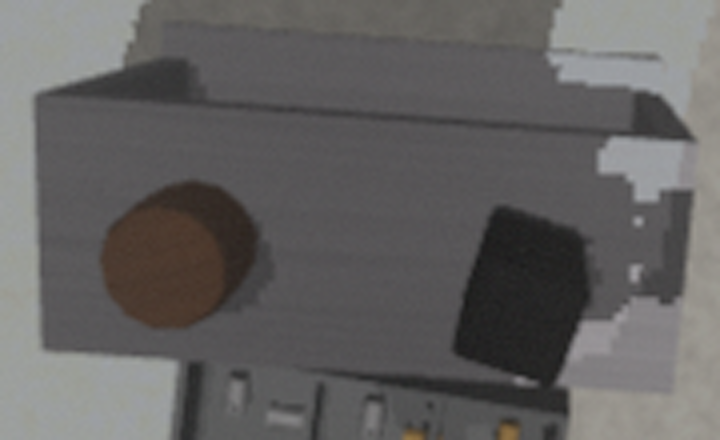

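Run:
```python
from h import *
import pickle
from scipy.optimize import minimize, least_squares
a,b=pickle.load(open("f1.pkl","rb")); fs=pickle.load(open("f0.pkl","rb"))
def up(pts,o,s): return (np.array(pts,float)+.5)/s-.5+np.array(o)
def rect(p,lx,ly,z):
    c,s=np.cos(p[2]),np.sin(p[2]); R=np.array([[c,-s],[s,c]])
    q=np.array([[-1,-1],[-1,1],[1,1],[1,-1]])*[lx/2,ly/2]
    return np.c_[q@R.T+p[:2],np.full(4,z)]
# slot
u=up([(77,183),(665,93),(673,170),(92,264)],(280,170),7)
f=lambda p:(proj(a,rect(p,.012,.08,.11))-u).ravel()
s=least_squares(f,[.51,.195,0.]); print("slot",s.x,np.degrees(s.x[2]),np.round(s.fun,1))
# panel corners in w1
u=np.array([(128,172),(408,127),(425,323),(215,352)],float)
s2=least_squares(lambda p:(proj(a,rect(p,.2,.26,.11))-u).ravel()[:6],[.55,.15,0.1]); print("panel",s2.x,np.degrees(s2.x[2]),np.round(s2.fun,1))
c,sn=np.cos(s2.x[2]),np.sin(s2.x[2]); print(" slot pred",s2.x[:2]+np.array([[c,-sn],[sn,c]])@[-.05,.055])
# stand
u=up([(37,97),(693,140),(672,392),(43,350)],(190,140),4)
s3=least_squares(lambda p:(proj(b,rect(p,.06,.15,.115))-u).ravel(),[.55,-.23,0.]); print("stand",s3.x,np.degrees(s3.x[2]),np.round(s3.fun,1))
c,sn=np.cos(s3.x[2]),np.sin(s3.x[2]); print(" hole",s3.x[:2]+np.array([[c,-sn],[sn,c]])@[0,.0375])
ut=up([(153,438),(165,235),(690,275),(675,480)],(370,180),6)[[0,0,0,0]] if 0 else None
# handle
def dark(f,box,th):
    g=cv2.cvtColor(f["color"],cv2.COLOR_RGB2GRAY); m=np.zeros_like(g); x0,y0,x1,y1=box
    m[y0:y1,x0:x1]=g[y0:y1,x0:x1]<th
    n,l,st,c=cv2.connectedComponentsWithStats(m); i=1+np.argmax(st[1:,4]); print("mask",st[i]); return (l==i)
def hull(f,p,S=8):
    pts=np.r_[rect(p,.022,.022,.115),rect(p,.022,.022,.171)]
    return cv2.convexHull(((proj(f,pts)+.5)).astype(np.float32))
def iou(f,m,p,o,w,h,S=8):
    H=(hull(f,p)[:,0]-o)*S; im=np.zeros((h*S,w*S),np.uint8); cv2.fillPoly(im,[np.round(H).astype(np.int32)],1)
    M=np.kron(m[o[1]:o[1]+h,o[0]:o[0]+w].astype(np.uint8),np.ones((S,S),np.uint8))
    return (im&M).sum()/(im|M).sum()
mw=dark(b,(298,185,345,242),38); mt=dark(fs["top"],(405,220,440,250),75)
obs={"w":[(b,mw,np.array([290,180]),60,65)],"t":[(fs["top"],mt,np.array([400,215]),45,40)]}
obs["wt"]=obs["w"]+obs["t"]
for k,o in obs.items():
    best=None
    for y in np.radians([-30,-15,0,15,30]):
        q=minimize(lambda p:-sum(iou(f,m,p*[.01,.01,.2],oo,w,h) for f,m,oo,w,h in o),np.array([.548/.01,-.2/.01,y/.2]),method="Nelder-Mead",options=dict(initial_simplex=np.array([.548/.01,-.2/.01,y/.2])+np.array([[0,0,0],[.4,0,0],[0,.4,0],[0,0,.6]])))
        if best is None or q.fun<best.fun: best=q
    print(k,best.x*[.01,.01,1],"yawdeg",np.degrees(best.x[2]*.2),best.fun)
cv2.imwrite("pics/mk.png",np.hstack([cv2.resize(mw[180:245,290:350].astype(np.uint8)*255,(360,390),interpolation=0),cv2.resize(mt[215:255,400:445].astype(np.uint8)*255,(405,390),interpolation=0)]))
```

```text
slot [0.50962833 0.19733525 0.15966078] 9.147889051814204 [-0.6 -0.3  0.3 -0.8  0.6  0.8 -0.3  0.5]
panel [0.56725032 0.15121002 0.15598367] 8.937206197176042 [-1.4  0.2  0.9 -0.1  0.5  0.4]
 slot pred [0.509313   0.19777468]
stand [ 0.54573846 -0.2414777  -0.06489894] -3.7184355042081587 [-1.  -0.3  1.   0.2  0.1 -0.  -0.1  0.4]
 hole [ 0.54817046 -0.20405664]
mask [304 193  33  42 769]
mask [412 226  22  18 278]
w [ 0.54784509 -0.20443724 -1.18531623] yawdeg -13.58272344837486 -0.6769500704595065
t [ 0.54814789 -0.2030511   0.31605758] yawdeg 3.6217531292074656 -0.7880522267930603
wt [ 0.54811896 -0.20431948 -1.15498042] yawdeg -13.235100727990904 -1.4426347414257252
```

View pics/mk.png

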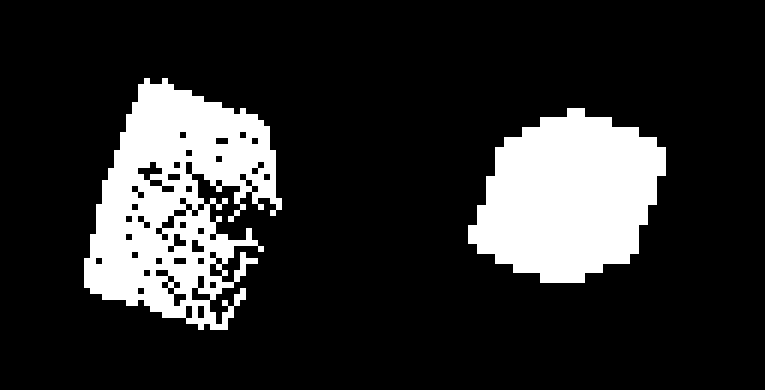

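```bash
cat > fit.py <<'E'
from h import *
import pickle
from scipy.optimize import minimize
a,b=pickle.load(open("f1.pkl","rb")); fs=pickle.load(open("f0.pkl","rb"))
def rect(p,lx,ly,z):
    c,s=np.cos(p[2]),np.sin(p[2]); R=np.array([[c,-s],[s,c]])
    q=np.array([[-1,-1],[-1,1],[1,1],[1,-1]])*[lx/2,ly/2]
    return np.c_[q@R.T+p[:2],np.full(4,z)]
def dark(f,box,th):
    g=cv2.medianBlur(cv2.cvtColor(f["color"],cv2.COLOR_RGB2GRAY),3); m=np.zeros_like(g); x0,y0,x1,y1=box
    m[y0:y1,x0:x1]=g[y0:y1,x0:x1]<th
    n,l,st,c=cv2.connectedComponentsWithStats(m); i=1+np.argmax(st[1:,4]); print("mask",st[i]); return (l==i)
def hull(f,p):
    pts=np.r_[rect(p,.022,.022,.115),rect(p,.022,.022,.171)]
    return cv2.convexHull(((proj(f,pts)+.5)).astype(np.float32))
def iou(f,m,p,o,w,h,S=8):
    H=(hull(f,p)[:,0]-o)*S; im=np.zeros((h*S,w*S),np.uint8); cv2.fillPoly(im,[np.round(H).astype(np.int32)],1)
    M=np.kron(m[o[1]:o[1]+h,o[0]:o[0]+w].astype(np.uint8),np.ones((S,S),np.uint8))
    return (im&M).sum()/(im|M).sum()
for th in (45,52):
    mw=dark(b,(298,185,340,237),th); mt=dark(fs["top"],(405,220,440,250),75)
    obs={"w":[(b,mw,np.array([290,180]),60,65)],"t":[(fs["top"],mt,np.array([400,215]),45,40)]}
    for k,o in obs.items():
        for y in range(-45,45,10):
            q=minimize(lambda p:-sum(iou(f,m,[p[0]*.01,p[1]*.01,np.radians(y)],oo,w,h) for f,m,oo,w,h in o),[54.8,-20.4],method="Nelder-Mead",options=dict(initial_simplex=np.array([54.8,-20.4])+np.array([[0,0],[.3,0],[0,.3]])))
            print(k,th,y,np.round(q.x*10,1),round(q.fun,3))
cv2.imwrite("pics/mk2.png",cv2.resize(mw[180:245,290:350].astype(np.uint8)*255,(360,390),interpolation=0))
save(b,"w2b.png",(290,180,350,245),8)
E
python3 fit.py
```

```text
mask [ 304  192   33   44 1033]
mask [412 226  22  18 278]
w 45 -45 [ 548.5 -204.1] -0.772
w 45 -35 [ 548.5 -204.1] -0.816
w 45 -25 [ 548.3 -204.1] -0.868
w 45 -15 [ 548.1 -204.3] -0.902
w 45 -5 [ 548.2 -203.8] -0.847
w 45 5 [ 548.3 -202.6] -0.786
w 45 15 [ 548.4 -202.6] -0.76
w 45 25 [ 548.6 -203.5] -0.747
w 45 35 [ 548.6 -203.8] -0.749
t 45 -45 [ 549.2 -202.9] -0.781
t 45 -35 [ 548.9 -203.2] -0.78
t 45 -25 [ 548.7 -202.5] -0.774
t 45 -15 [ 549.9 -203.1] -0.771
t 45 -5 [ 548.5 -202.8] -0.78
t 45 5 [ 548.2 -203.1] -0.787
t 45 15 [ 548.3 -203.3] -0.763
t 45 25 [ 548.4 -203.2] -0.733
t 45 35 [ 549.  -202.8] -0.762
mask [ 304  192   33   45 1057]
mask [412 226  22  18 278]
w 52 -45 [ 548.7 -204. ] -0.776
w 52 -35 [ 548.6 -204.3] -0.824
w 52 -25 [ 548.1 -204. ] -0.886
w 52 -15 [ 548.6 -204.3] -0.914
w 52 -5 [ 548.2 -203.8] -0.849
w 52 5 [ 548.  -202.5] -0.786
w 52 15 [ 548.  -202.9] -0.759
w 52 25 [ 548.4 -203.3] -0.749
w 52 35 [ 548.8 -204. ] -0.751
t 52 -45 [ 549.2 -202.9] -0.781
t 52 -35 [ 548.9 -203.2] -0.78
t 52 -25 [ 548.7 -202.5] -0.774
t 52 -15 [ 549.9 -203.1] -0.771
t 52 -5 [ 548.5 -202.8] -0.78
t 52 5 [ 548.2 -203.1] -0.787
t 52 15 [ 548.3 -203.3] -0.763
t 52 25 [ 548.4 -203.2] -0.733
t 52 35 [ 549.  -202.8] -0.762
```

View pics/w2b.png

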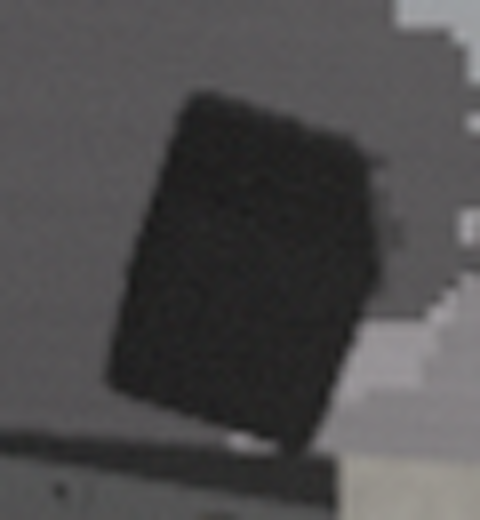

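Wrist view: the handle is the black square block at (321,214), the probe is the round wooden one at (233,203), and the two small look-alikes are at (430,184) and (428,244). The panel slot is at (333,195). The handle fit gives (0.548,-0.204) with yaw about -17°, and the stand's corners put the hole at (0.5482,-0.2041), so they agree. Now I'll grasp.

Run:
```python
from h import *
import pickle
O=[180,0,163]; X,Y=0.5482,-0.2042
r.set_gripper(0.58)
r.reach([X,Y,0.24],O)
f=r.grab_frame("wrist"); save(f,"w3.png")
r.line_to([X,Y,0.149],0.1)
print("F0",r.current_contact_force(),r.current_ee_pos())
g=r.grab_frame("scene"); save(g,"s3.png",(180,100,340,260),4)
print(r.current_finger_gap(),r.current_time())
```

```text
F0 [-0.01298015 -0.51992132  0.69191679] [ 0.54851954 -0.20431831  0.14984946]
0.5765992979138695 6.9417
```

View pics/w3.png

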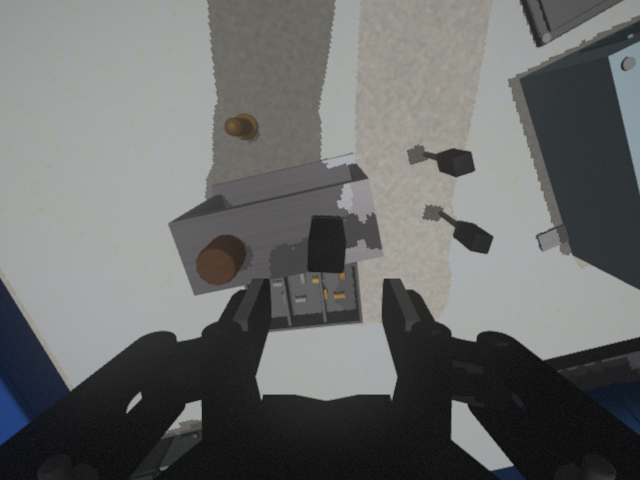

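View pics/s3.png

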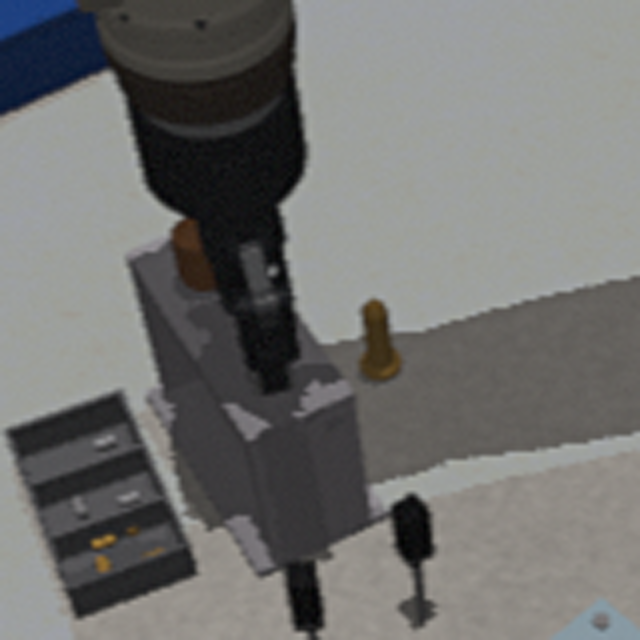

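The wrist picture shows the handle at (326,243), square to the jaws and midway between the fingertips at columns 268 and 382. The scene crop shows the fingers straddling it, clear of the probe. Closing.

Run:
```python
from h import *
import pickle
X,Y=0.5482,-0.2042
r.set_gripper(0.0,70)
print("gap",r.current_finger_gap(),r.current_contact_force(),r.current_ee_pos(),r.current_wrist_torque())
r.line_to([X,Y,0.165],0.08)
print("F",r.current_contact_force())
r.line_to([X,Y,0.345],0.25)
f=r.grab_frame("wrist"); save(f,"w4.png"); g=r.grab_frame("scene"); save(g,"s4.png",(180,60,380,260),3)
print(r.current_finger_gap(),r.current_contact_force(),r.current_ee_pos(),r.current_time())
pickle.dump((f,g),open("f4.pkl","wb"))
for p in r.place_of(f,"rod_tip"): print(p)
```

```text
gap 0.250244003196921 [ 0.32190541 -0.01972768  3.75595773] [ 0.5484637  -0.20430345  0.14964465] [-0.02671404  0.02766492  0.00281911]
F [ 0.1821223  -0.63728694 -1.71093836]
0.24616979204635486 [-0.50075096 -0.13586643 -0.83578671] [ 0.54797303 -0.20412715  0.34318142] 8.6167
{'uv': [324.6, 229.0], 'confidence': 0.97}
{'uv': [415.9, 191.7], 'confidence': 0.93}
{'uv': [403.5, 146.1], 'confidence': 0.56}
```

View pics/w4.png

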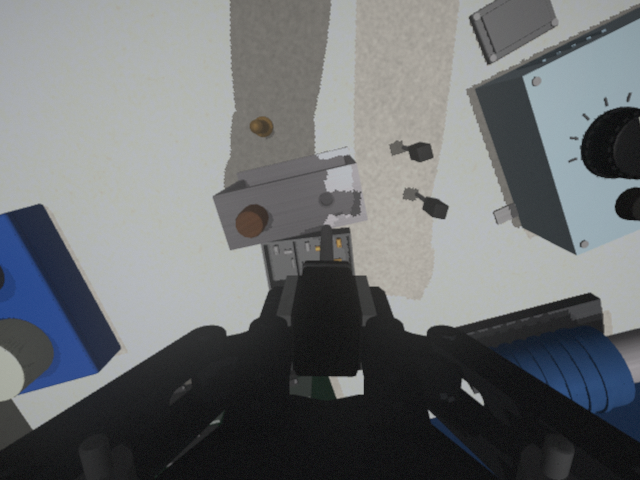

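View pics/s4.png

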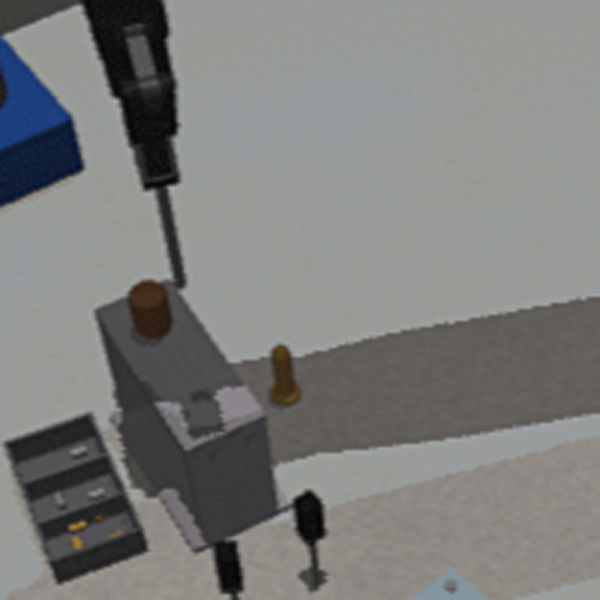

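Rod held: wrist shows the tip at (324,229) straight below the jaws, and the scene shows it vertical and clear of the stand. Next, hover over the slot and check tip against slot.

Run:
```python
from h import *
import pickle
f,g=pickle.load(open("f4.pkl","rb"))
print("pred",proj(f,[.54797,-.20413,.3432-.0967]), proj(f,[.54797,-.20413,.2365+.05]))
O=[180,0,-170.9]
r.reach([0.5096,0.1973,0.30],O)
r.line_to([0.5096,0.1973,0.227],0.15)
r.dwell(0.3)
w=r.grab_frame("wrist"); save(w,"w5.png"); save(w,"w5a.png",(220,140,440,300),3.6)
t=r.grab_frame("top"); s=r.grab_frame("scene"); save(s,"s5.png",(300,200,480,400),3); save(t,"t5.png",(130,150,310,300),4)
p=r.current_ee_pos(); print(p,r.current_contact_force(),r.current_time())
pickle.dump((w,t,s,p),open("f5.pkl","wb"))
print("pred tip",proj(w,[p[0],p[1],p[2]-.0967]))
```

```text
pred [[325.5798432  239.08449903]] [[325.47593237 261.42228125]]
[0.50967558 0.19736479 0.22722385] [-0.11874453 -0.07885155 -1.64138323] 11.25
pred tip [[326.3076539  238.74180723]]
```

View pics/w5a.png

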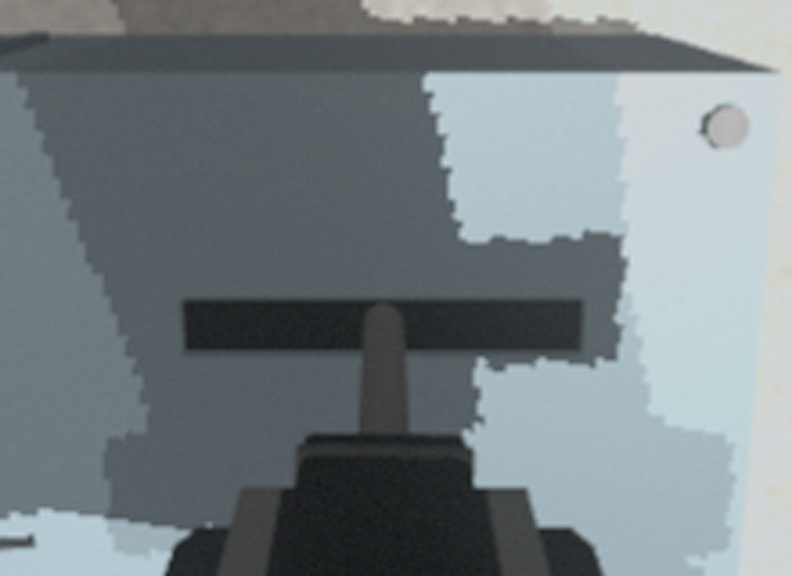

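View pics/s5.png

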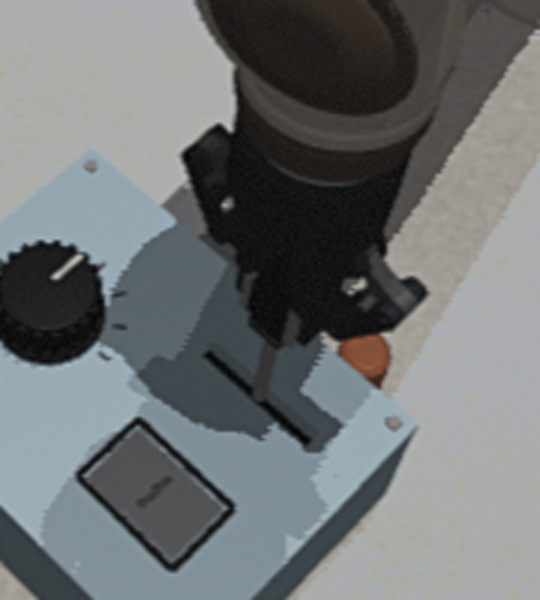

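View pics/t5.png

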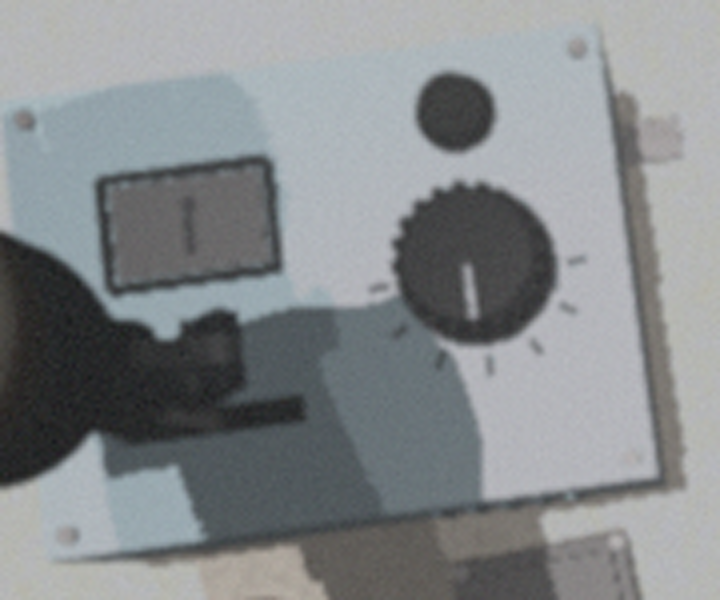

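Run:
```python
from h import *
import pickle
w,t,s,p=pickle.load(open("f5.pkl","rb"))
print("slot pred in w5",proj(w,[.5096,.1973,.11]),"meas",(((184+582)/2+.5)/3.6-.5+220,(325.5+.5)/3.6-.5+140))
for q in ["rod_tip","rod_grip","slot"]:
  for n,f in (("w",w),("s",s)): print(q,n,[(np.round(d["uv"],1).tolist(),round(d["confidence"],2)) for d in r.place_of(f,q)])
P=lambda z:[p[0],p[1],z]
tz=p[2]-.0967
print("scene pred tip",proj(s,P(tz)),"rod top",proj(s,P(tz+.09)))
print("wrist pred tip",proj(w,P(tz)),"rod top",proj(w,P(tz+.09)),"handle corners bottom")
save(s,"s5b.png",(370,280,420,345),9)
```

```text
slot pred in w5 [[326.19495163 229.78041311]] meas (326.02777777777777, 230.05555555555554)
rod_tip w [([40.8, 238.3], 0.86), ([35.9, 174.5], 0.69), ([325.5, 229.6], 0.65)]
rod_tip s [([387.0, 329.2], 0.84), ([284.1, 254.1], 0.77), ([260.4, 270.1], 0.71)]
rod_grip w []
rod_grip s [([255.1, 249.3], 0.62), ([284.4, 232.6], 0.58), ([394.1, 295.9], 0.56)]
slot w [([329.7, 229.3], 0.6)]
slot s [([386.2, 328.3], 0.98), ([369.3, 281.6], 0.5)]
scene pred tip [[387.26571532 326.13011226]] rod top [[393.53005725 300.72804581]]
wrist pred tip [[326.3076539  238.74180723]] rod top [[326.61569176 306.12329421]] handle corners bottom
```

View pics/s5b.png

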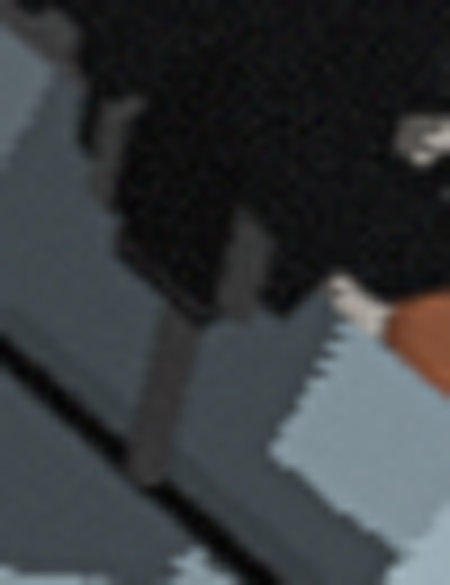

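Run:
```python
from h import *
import pickle
w,t,s,p=pickle.load(open("f5.pkl","rb")); f4,_=pickle.load(open("f4.pkl","rb"))
print("w4 tip pred",proj(f4,[.54797,-.20413,.3432-.1247]),"meas 324.6,229.0")
tz=p[2]-.1247
print("tip z",tz,"scene",proj(s,[p[0],p[1],tz]),"sil meas 386.4,333.4; wrist",proj(w,[p[0],p[1],tz]),proj(w,[p[0],p[1],tz+.004]),"sil top meas 326.3,224")
print(r.current_contact_force(),r.current_wrist_torque())
```

```text
w4 tip pred [[325.63411161 227.41838207]] meas 324.6,229.0
tip z 0.10252384568640166 scene [[385.54059981 333.12549969]] sil meas 386.4,333.4; wrist [[326.25400914 227.00732753]] [[326.2609761  228.53130915]] sil top meas 326.3,224
[-0.39831953  0.28368591 -1.66962289] [-0.01362587  0.01681297  0.00702363]
```

My first tip offset was wrong: the tip is 118 mm below the handle centre, not 90 mm. With the corrected offset both cameras agree to within about 1 px. The tip is already centred in the slot, 7.5 mm below the mouth, with no contact force. Next I'll feel downwards.

```bash
cat > pr.py <<'E'
from h import *
C=np.array([.5096,.1973]); YAW=np.radians(9.15); YD=np.array([-np.sin(YAW),np.cos(YAW)]); OFF=.1247
def pos(y,d):  # tip at slot y, depth d below mouth
    q=C+YD*y; return [q[0],q[1],.11-d+OFF]
def fz(): return np.array(r.current_contact_force())
def probe(y,d0=.017,d1=.0345,step=.0012,base=None):
    r.line_to(pos(y,.010),0.08); r.line_to(pos(y,d0),0.06); base=fz()
    d=d0
    while d<d1:
        d+=step; r.line_to(pos(y,d),0.03); F=fz()-base
        if F[2]>4 or np.hypot(F[0],F[1])>5: 
            print("contact y=%.4f d=%.4f"%(y,d),np.round(F,1),"t",r.current_time()); return d,base
    print("none y=%.4f"%y,np.round(F,1),"t",r.current_time()); return None,base
E
python3 - <<'E'
from pr import *
print(probe(0.0)); print(r.current_ee_pos(),fz())
E
```

```text
contact y=0.0000 d=0.0302 [-1.1 -0.4  6.8] t 14.8167
(0.030199999999999998, array([ 0.61469313, -0.34634441, -0.9376709 ]))
[0.5097544  0.19737072 0.20513876] [-0.4948263  -0.79431026  5.89209149]
```

Run:
```python
from pr import *
base=np.array([.3,-.3,-1.2]); d=.0302
while d<.0445:
    d+=.001; r.line_to(pos(0,d),0.03); F=fz()-base; z=r.current_ee_pos()
    print("%.4f"%d,"act",round(.11+OFF-z[2],4),np.round(F,1))
    if F[2]>14 or np.hypot(F[0],F[1])>6: break
w=r.grab_frame("wrist"); save(w,"w6.png",(200,140,460,340),3); s=r.grab_frame("scene"); save(s,"s6.png",(300,200,480,400),3)
print(r.current_time(),fz(),r.current_finger_gap())
```

```text
0.0312 act 0.0304 [-1.4 -0.1  7.2]
0.0322 act 0.0314 [-1.  -0.1  6.6]
0.0332 act 0.0324 [-1.1  0.3  6.8]
0.0342 act 0.0334 [-0.2  0.2  7.9]
0.0352 act 0.0344 [-1.7  0.1  7.4]
0.0362 act 0.0354 [-0.4  0.2  6.8]
0.0372 act 0.0364 [-1.3  0.4  7. ]
0.0382 act 0.0374 [-1.6 -0.1  7.5]
0.0392 act 0.0384 [-1.4 -0.3  6.8]
0.0402 act 0.039 [-1.6 -1.3 10. ]
0.0412 act 0.0392 [-2.6 -0.1 14.7]
17.6667 [-3.26746169 -1.11226766 13.86597454] 0.25030985140345335
```

View pics/w6.png

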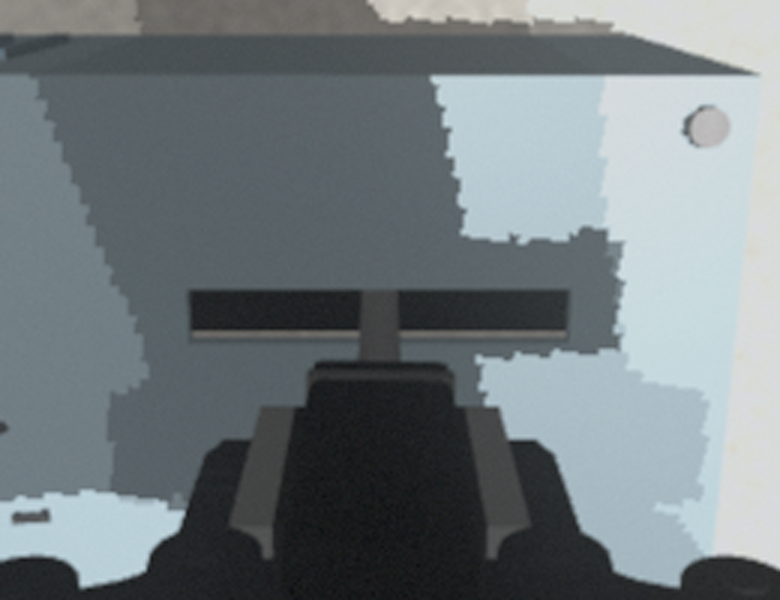

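View pics/s6.png

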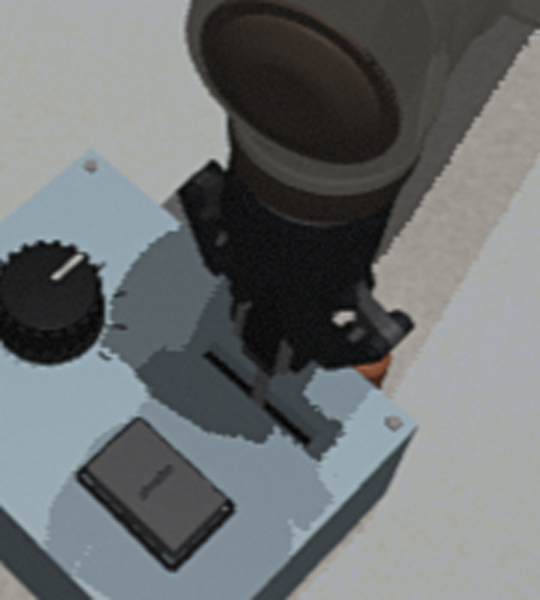

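The push force was flat until the tip reached 39 mm, where a hard stop appeared. Total travel was about 10 mm, and the scene shows the carrier raised. I'll press once more, gently, then retreat.

Run:
```python
from pr import *
for d in (.0417,.0422):
    r.line_to(pos(0,d),0.02); print(d,.11+OFF-r.current_ee_pos()[2],fz())
    if fz()[2]>18: break
r.dwell(0.35); print(fz(),.11+OFF-r.current_ee_pos()[2])
r.line_to(pos(0,.03),0.05); r.line_to(pos(0,-.10),0.2)
r.dwell(.2)
w=r.grab_frame("wrist"); save(w,"w7.png"); s=r.grab_frame("scene"); save(s,"s7.png",(240,200,460,440),2.5)
print(r.current_time(),fz(),r.current_finger_gap(),r.current_ee_pos())
import pickle; pickle.dump((w,s,r.current_ee_pos()),open("f7.pkl","wb"))
```

```text
0.0417 0.03928524802240971 [-2.84221969 -1.83770297 16.77687409]
0.0422 0.039360371646454645 [-4.37693284 -1.56781486 19.357223  ]
[-3.93110797 -0.70834129 18.24324938] 0.039364546011973034
20.0083 [ 0.05919108 -1.16625172 -0.565775  ] 0.25316589914399534 [0.50941887 0.19723887 0.33401453]
```

View pics/w7.png

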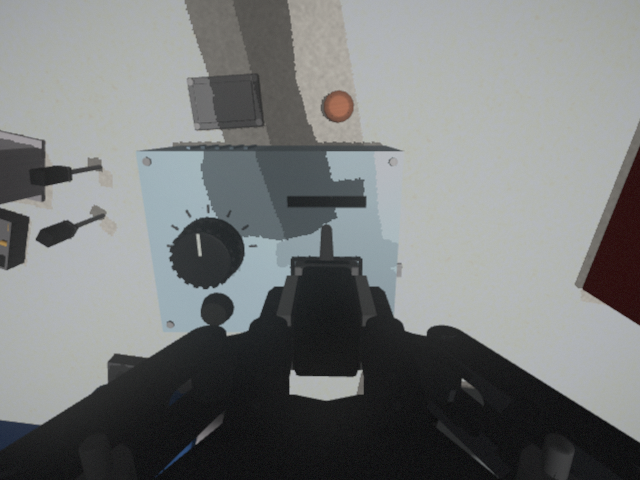

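View pics/s7.png

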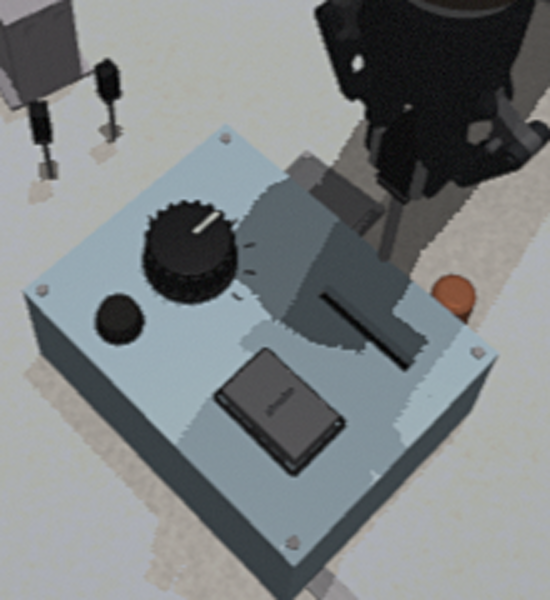

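Wrist shows the slot clear and the tip at (326,228); the scene shows the carrier proud and the knob unmoved. Next I'll measure the carrier rise by template shift and check whether the rod slipped in the grip.

Run:
```python
from pr import *
import pickle
_,_,s5,_=pickle.load(open("f5.pkl","rb")); w7,s7,p=pickle.load(open("f7.pkl","rb"))
G=lambda f:cv2.cvtColor(f["color"],cv2.COLOR_RGB2GRAY)
S=8; B=lambda g:cv2.resize(g,None,fx=S,fy=S,interpolation=cv2.INTER_CUBIC)
a,b=B(G(s5)[340:390,325:380]),B(G(s7)[330:395,318:387])
tm=a[14*S:34*S,17*S:37*S]; m=cv2.matchTemplate(b,tm,cv2.TM_CCOEFF_NORMED); _,v,_,l=cv2.minMaxLoc(m)
print("shift",(l[0]/S+318-(325+17), l[1]/S+330-(340+14)),v)
XD=np.array([np.cos(YAW),np.sin(YAW)]); c=C+XD*.085
print("pred 15mm",proj(s7,[c[0],c[1],.125])-proj(s7,[c[0],c[1],.11]), proj(s7,[c[0],c[1],.11]))
print("knob shift:"); 
a,b=B(G(s5)[275:325,290:345]),B(G(s7)[270:330,285:350]); tm=a[8*S:34*S,12*S:40*S]; m=cv2.matchTemplate(b,tm,cv2.TM_CCOEFF_NORMED); _,v,_,l=cv2.minMaxLoc(m); print((l[0]/S+285-302,l[1]/S+270-283),v)
tip=[p[0],p[1],p[2]-OFF]; print("tip pred",proj(w7,tip),[(np.round(d["uv"],1).tolist(),round(d["confidence"],2)) for d in r.place_of(r.grab_frame("wrist"),"rod_tip")])
save(w7,"w7a.png",(270,200,390,280),6)
```

```text
shift (-0.5, -2.5) 0.5373998284339905
pred 15mm [[ 0.42661272 -3.38576398]] [[351.43467649 364.75964072]]
knob shift:
(0.0, 0.0) 0.9978993535041809
tip pred [[326.40388535 228.24508792]] [([100.8, 165.2], 0.85), ([321.0, 229.5], 0.83), ([101.5, 211.1], 0.69)]
```

View pics/w7a.png

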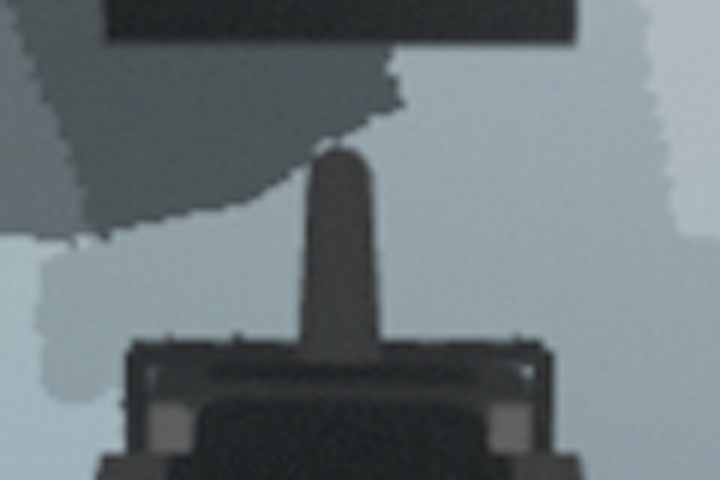

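Run:
```python
from pr import *
import pickle
_,_,s5,_=pickle.load(open("f5.pkl","rb")); w7,s7,p=pickle.load(open("f7.pkl","rb"))
XD=np.array([np.cos(YAW),np.sin(YAW)]); c=C+XD*.085
out=[]
for f,hs in ((s5,[.110]),(s7,[.110,.125])):
    S=8;o=np.array([315,330]); im=cv2.resize(f["color"][330:395,315:390,::-1],None,fx=S,fy=S,interpolation=cv2.INTER_CUBIC)[:, :390*2]
    for z,col in zip(hs,[(0,0,255),(0,255,0)]):
        P=[np.r_[c+XD*a*.021+YD*b*.033,z] for a,b in ((-1,-1),(-1,1),(1,1),(1,-1))]
        cv2.polylines(im,[np.round((proj(f,P)+.5-o)*S).astype(int)],True,col,1)
    out.append(im)
cv2.imwrite("pics/car.png",cv2.resize(np.hstack(out),None,fx=.66,fy=.66))
```

```text
(no output)
```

View pics/car.png

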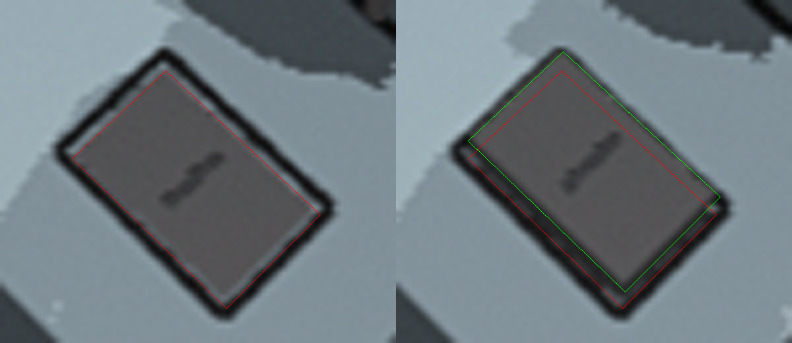

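The before/after overlay shows the carrier was level with the red z=0.110 outline and is now at the green z=0.125 outline, so it rose about 15 mm. The knob shift is 0.0 px. The tip in the wrist view matches its predicted pixel, so there was no slip. Returning the rod to its hole.

Run:
```python
from pr import *
X,Y=0.5484,-0.2043; O=[180,0,163]
r.reach([X,Y,0.345],O); r.line_to([X,Y,0.248],0.15); r.dwell(.3)
w=r.grab_frame("wrist"); save(w,"w8.png",(220,130,430,290),3.6); base=fz(); print(base,r.current_ee_pos(),r.current_time())
z=.248; ok=True
while z>.226:
    z-=.0015; r.line_to([X,Y,z],0.03); F=fz()-base
    if F[2]>4 or np.hypot(F[0],F[1])>5: print("contact",z,F); ok=False; break
print(ok,np.round(F,1),r.current_ee_pos(),r.current_time())
```

```text
[ 0.77800992  0.64286588 -0.41306784] [ 0.54854666 -0.20438368  0.24841384] 22.75
True [-0.6 -0.7 -0.4] [ 0.54835229 -0.20426645  0.22537303] 26.5
```

View pics/w8.png

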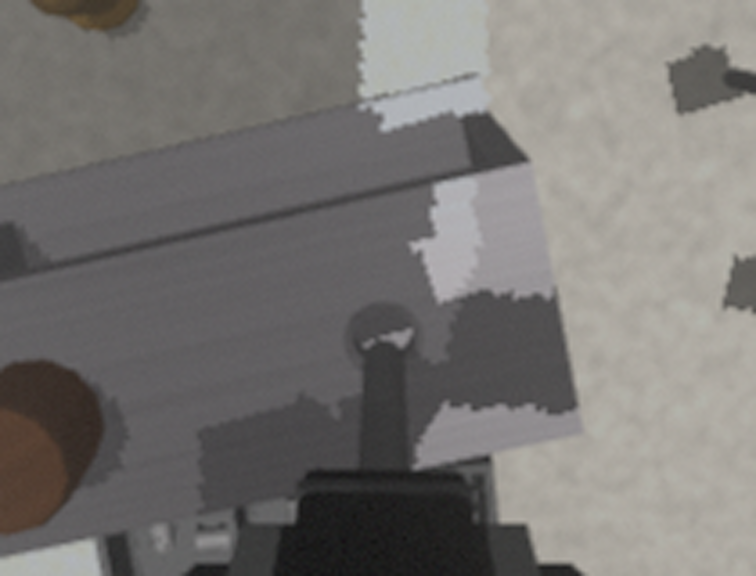

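The tip was over the hole (crop (383,335)) and has gone down into it with no force. Lowering to rest and releasing.

Run:
```python
from pr import *
X,Y=0.5484,-0.2043
base=fz(); z=.2255; ok=True
while z>.1575:
    z-=.0085; r.line_to([X,Y,z],0.08); F=fz()-base
    if F[2]>5 or np.hypot(F[0],F[1])>7: print("contact",z,F); ok=False; break
while ok and z>.1485:
    z-=.001; r.line_to([X,Y,z],0.03); F=fz()-base
    if F[2]>3.5: print("rest",z,F); break
print(ok,F,r.current_ee_pos(),r.current_time())
if ok:
    r.set_gripper(0.58); r.dwell(.2)
    print(r.current_finger_gap(),fz())
    r.line_to([X,Y,0.20],0.06); r.line_to([X,Y,.31],0.2)
    r.reach([0.55,-0.2,0.31],[180,0,180])
    w=r.grab_frame("wrist"); save(w,"w9.png"); save(w,"w9a.png",(190,140,370,250),4)
    r.reach([0.4,0.0,0.35],[180,0,180]); r.dwell(.3)
    s=r.grab_frame("scene"); save(s,"s9.png"); t=r.grab_frame("top"); save(t,"t9.png")
    import pickle; pickle.dump((w,s,t),open("f9.pkl","wb"))
print(r.current_time(),fz())
```

```text
rest 0.14849999999999994 [-2.475099    0.82059078  8.51024463]
True [-2.475099    0.82059078  8.51024463] [ 0.54849967 -0.20433847  0.14960185] 30.8167
0.5794830209310273 [-0.18217756  0.069045    0.08902915]
34.9333 [0.38255382 0.24235509 2.0026542 ]
```

View pics/w9a.png

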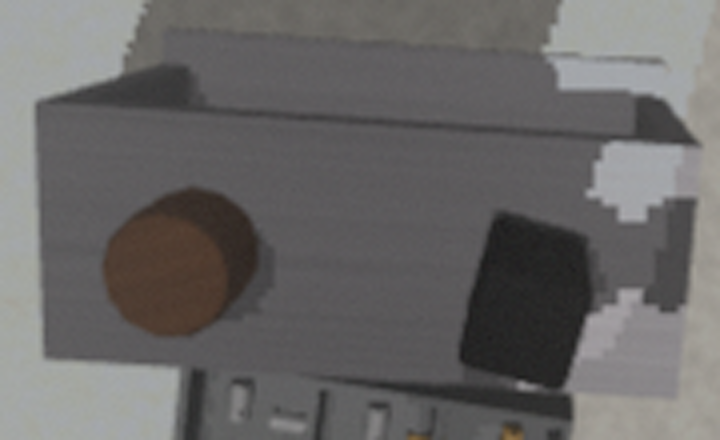

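View pics/s9.png

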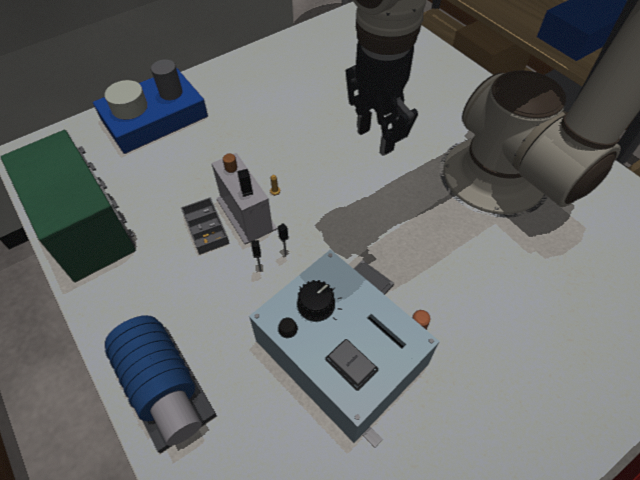

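The wrist crop shows the handle back at its starting pixels, about (525,300), with the same yaw and seated upright. The scene shows the carrier up, the knob pointer unmoved and the other objects in place. The gripper is clear and empty.

Run:
```python
from pr import *
print(np.abs(r.current_qd()).max(),r.current_time()); r.hand_in()
```

```text
0.22860249260273813 34.9333
the job is handed in; nothing more can be done
```

The fuse carrier is up, the rod is hanging back in its own hole and released, and I handed the job in at 34.9 s of the 61 s allowed. No verdict was reported.

- **Pressing the tab:** I took the square-handled rod from the stand and felt the tab on the first probe, at the slot's centre. Contact came about 29.5 mm below the mouth. It yielded at about 7 N over roughly 10 mm to a hard stop at 39 mm. The highest push I read was about 20 N, under the 30 N limit.
- **Returning the rod:** It went back into the hole without side contact. The wrist reading rose by about 8.5 N when the handle seated on the stand.

**Last checks:**
- **Carrier:** the picture overlay fits the carrier at about 15 mm up.
- **Knob:** it had not moved after the press (0.0 px) and looked the same in the final picture.
- **Rod:** the handle is upright and within about 1 px of its starting place.
- **Other objects:** they all look unmoved by eye.

**Checks that disagreed:**
- **Tip offset:** I first took the tip to be 28 mm higher than it was. It was therefore already about 7.5 mm inside the slot when I meant to hover above it. It was centred and touching nothing, and I corrected the offset before probing.
- **Carrier template match:** this gave a weak match (score 0.54) and about 2.5 px of rise against 3.4 px expected. I relied on the overlay and the hard stop instead.

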